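# Scan the sloping label of the red tube rack

### The arm

A 7-joint arm with a two-finger parallel gripper is mounted at the origin on the work surface. World frame = base frame: x ahead of the robot, y to its left, z up, the work surface at z = 0. Lengths are in m, angles in rad, forces in N, time in s.
With the tool pointing down it reaches from about 0.425 to 0.8 m from the base axis. Payload 8.3 kg.
Tool frame: the origin (TCP) lies on the mounting face of the last link; the fingertips stand 173 mm ahead of it and the grasp point (between the pads) lies 155 mm ahead of it; z points along the fingers, y is the direction in which the jaws open and shut (so a half turn about z gives the same grasp; the last joint's range is limited). The gripper opens to 85 mm and grips with 20 to 120 N. Pads are 22 mm wide; open, the fingers measure 114 mm over their backs; the gripper's body (76 mm by 85 mm) begins 54 mm behind the grasp point. The pads swing forward as they close: fully open they stand 13 mm farther back than shut.
Start: joints at [-1.313, 0.383, 0.016, 1.37, -0.006, 1.388, -0.046], TCP at [0.197, 0.593, 0.405] pointing down, gripper open.
Joint ranges: [-2.95, 2.95], [-0.25, 2.06], [-1.52, 1.56], [0.18, 2.33], [-1.44, 4.58], [0.02, 2.06], [-3.01, 3.01]. Speed limits (rad/s): [2.39, 2.39, 3.01, 3.01, 3.14, 3.14, 3.14].

### API

Orientations are given as a rotation vector (axis times angle).
In Python, from cell import manip, vision gives the robot as it stands.
- The arm moves only by the tool jog_arm, never from a script. Its argument "steps" is a list of rows, each a list of 7 numbers: the shift along the tool's x, y, z in m, then the turn, a rotation vector about the tool's x, y, z in rad, then the finger opening in m, from 0 to 0.0854. A call has 1 to 8 rows; each row is the pose to reach, as a shift and turn from the pose commanded when the call began, along the tool's axes at that moment; what a row does not reach only later rows make up. A row lasts 1/12 s, in which the tool goes at most 41.7 mm and 7.16 degrees, less where a joint would pass 70% of its speed; a pose out of reach is approached as far as the arm can. A call with a gripper value outside its range is refused whole. The fingers move at their own pace and stop on an object; "grip_force" is the grip in N (left out, the last holds). Time passes only in rows, so rows that repeat a pose let the fingers close. It gives the time, the measured TCP pose, the force and the opening at its end, in the units of the state.
- manip.get_obs(): the state, without advancing time (a new reading comes with each control period).
- vision.snapshot(name): name is "scene" or "side" or "wrist"; returns the picture (384x512x3 uint8, red, green, blue); there is no depth.
- vision.calibration(name): a dict with "fov_y" (degrees; the focal length in pixels is half the picture's height over the tangent of half this angle, whatever the lens; pixels are square), "cx", "cy" (the principal point, pixels), "world_from_camera" (4x4, takes a point from camera to world coordinates); the wrist camera has in their place "hand_eye" (4x4, takes a point from camera to tool coordinates, whose origin is the TCP and whose axes are the flange's). Camera axes: x right, y up, looking along -z (the intrinsics and any distortion apply to the point x, -y, -z); pixel columns grow to the right and rows downward; lengths in m; the calibration is good to about 2 mm. A picture is of the moment at which its call begins: read the wrist's pose just before it. calibration takes no time and is no camera call.
- manip.hand_in(): hands the job in, once; it reports no verdict.
The state is a dict: "time": time; "joint_pos": joint angles; "joint_velocities": joint speeds; "joint_torque": joint torques, N m; "tool_pos": TCP position; "tool_rot": TCP orientation; "wrist_force": force on the tool from outside, world axes, zero at the start; "wrist_torque": the same for the moment, N m; "opening": finger opening in m.
Only numpy, scipy, OpenCV 4.12 (cv2) and the standard library are available. Lean on these libraries where they do the work, as an engineer would, in place of code of your own. Each camera call takes 0.05 s, during which the arm holds its last target. There are 200 camera calls.

### The job

The amber bottle with the blue cap is in the way of the label on the red tube rack's sloping front: set it down upright in the grey tray. Then pick up the yellow hand scanner, point it squarely at the middle of the red rack's label with its window about 6 cm away, hold it still there for two seconds, and stand it back upright on the middle of its round charging pad. Do not drop the bottle or the scanner or tip the bottle over, and leave the beaker and the tip box where they are.

Things in the scene. Friction and masses are not known exactly. Their poses are not given: they have to be found in the camera images.
- red_rack: Red tube rack, fixed: 200 (x) x 140 (y) mm. Origin: centre of its underside; z up. Behind, x from -3 to 99 mm, a block 83 mm high with white-capped tubes standing 20 mm out of its top; in front a panel that slopes down towards its -x side, from 83 mm high to the table at x = -103 mm. The panel carries the label.
- red_label: White label 56 x 56 mm with a black square code in its middle, on the red rack's sloping panel. Origin: the label's centre, on its surface, 46 mm above the table. z: the label's outward normal, 38 degrees from vertical, leaning to the rack's -x side; x: up the slope; y: across the rack.
- blue_rack: Blue tube rack with yellow-capped tubes and a label of its own, otherwise the same as the red one, fixed, origin likewise; it is not to be scanned. Which rack stands left or right varies.
- bottle: Loose amber bottle, 0.25 kg, standing in front of the red rack's slope, 160 mm high in all: body 54 mm in diameter up to 100 mm, shoulder to 118 mm, blue cap 36 mm in diameter from 128 to 160 mm. Origin: centre of its underside, z up along its axis.
- tray: Open grey tray, fixed, 140 x 140 x 30 mm, walls and floor 5 mm. Origin: centre of its underside (inner floor at z = 5 mm). Tray and charging pad swap sides.
- pad: Round black charging pad, fixed, 110 mm in diameter, 12 mm thick. Origin: centre of its underside, z up.
- scanner: Loose hand scanner, 0.18 kg, standing on its nose on the pad, 130 mm tall: white head 56 (x) x 48 (y) x 36 mm (z 0 to 36), then a straight yellow handle 36 (x) x 28 (y) mm from z = 36 to 130 mm. Origin: centre of the red window on its underside, from which it looks out along its own -z; z points up the handle.
- aim (a point): Point on the scanner's line of sight, 60 mm out from the window's centre (at z = -60 mm in the scanner's frame).
- beaker: Loose glass beaker, 62 mm in diameter, 60 mm high; a bystander. Origin: centre of its underside.
- tip_box: Loose white pipette tip box with green lid, 122 x 86 x 61 mm; a bystander. Origin: centre of its underside.

How it is judged:
By the outcome, as a careful person would: the job done as asked, in the order asked, and still so for the second after the job is handed in, with the robot touching nothing.
It also fails if it takes over 72 s, if anything falls off the work surface, if the arm or the gripper's body presses on something with over 40 N, if the wrist force passes 120 N, or if a joint passes its speed limit or range.

## Working session

There is one attempt and no reset: what is moved stays moved. The work goes in short steps, Python scripts to look and compute and a tool call to move; the robot and the scene stay as the last step left them, time stands still between calls to the robot, and variables do not carry over. Pictures are saved under pics/ and viewed, about 8 in all and at most 12, crops included, and the job is handed in when it is done.

Besides the shell and the picture viewer there is one more tool, called after "Emit:" in YAML: its name, and indented under it one key for each argument. jog_arm: Moves the arm, as the interface text tells. Its arguments: {"type":"object","properties":{"steps":{"type":"array","items":{"type":"array","items":{"type":"number"}}},"grip_force":{"type":"number"}},"required":["steps"]}

```bash
ls; mkdir -p pics; python3 - <<'E'
from cell import manip, vision
import cv2, numpy as np
np.set_printoptions(precision=4,suppress=True)
print(manip.get_obs())
for n in ("scene","side","wrist"):
    c=vision.calibration(n); print(n,c)
a=[vision.snapshot(n) for n in ("scene","side")]
for n,i in zip(("scene","side"),a): cv2.imwrite(f"pics/{n}0.png",i[:,:,::-1])
cv2.imwrite("pics/both0.png",cv2.resize(np.vstack(a)[:,:,::-1],None,fx=.78,fy=.78))
E
```

```text
pics
{'time': 0.0, 'joint_pos': array([-1.3129,  0.3842,  0.0163,  1.3711, -0.0063,  1.3882, -0.0465]), 'joint_velocities': array([ 0.0002, -0.0005, -0.0004, -0.003 ,  0.0001,  0.0011,  0.0001]), 'joint_torque': array([  0.0008, -62.7592,   0.8447, -37.1828,   0.0166,   0.0139,
        -0.    ]), 'tool_pos': array([0.197 , 0.593 , 0.4037]), 'tool_rot': array([-0.5016, -3.1009,  0.003 ]), 'wrist_force': array([-0.304 ,  0.4648,  0.8994]), 'wrist_torque': array([-0.0133,  0.0225,  0.0336]), 'opening': 0.08531993617157259}
scene {'fov_y': 54.16975705756759, 'cx': 259.0807528907514, 'cy': 188.67700912838433, 'world_from_camera': array([[-0.6634, -0.4429,  0.603 ,  1.0321],
       [ 0.7482, -0.386 ,  0.5396,  0.4465],
       [-0.0063,  0.8092,  0.5875,  0.5185],
       [ 0.    ,  0.    ,  0.    ,  1.    ]])}
side {'fov_y': 43.270577084556834, 'cx': 259.8451089412393, 'cy': 196.87907292056803, 'world_from_camera': array([[ 0.9928,  0.0628, -0.1023,  0.4067],
       [-0.1189,  0.6316, -0.7661, -0.8577],
       [ 0.0165,  0.7728,  0.6345,  0.7614],
       [ 0.    ,  0.    ,  0.    ,  1.    ]])}
wrist {'fov_y': 60.75594149149121, 'cx': 254.6462862996641, 'cy': 195.47959979285, 'hand_eye': array([[ 0.0008,  0.9647,  0.2633,  0.0676],
       [ 1.    , -0.001 ,  0.0005, -0.0001],
       [ 0.0008,  0.2633, -0.9647,  0.031 ],
       [ 0.    ,  0.    ,  0.    ,  1.    ]])}
```

View pics/scene0.png

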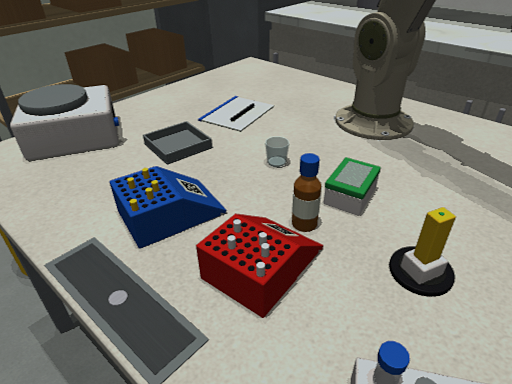

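View pics/side0.png

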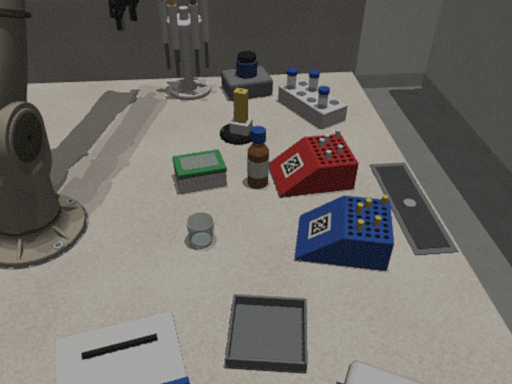

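The scene view shows the bottle cap at (309,160), the scanner top at (440,213), the pad at (422,270) and the tray at (178,141). The side view shows the cap at (258,135), the red label at (292,163), the tray at (268,332), the scanner top at (241,92) and the beaker at (200,230).

```bash
cat > h.py <<'E'
import cv2, numpy as np
from cell import manip, vision
from scipy.spatial.transform import Rotation as R
np.set_printoptions(precision=4,suppress=True)
def ray(name,px,obs=None):
    c=vision.calibration(name); f=192/np.tan(np.radians(c["fov_y"]/2))
    if name=="wrist":
        T=np.eye(4); T[:3,:3]=R.from_rotvec(obs["tool_rot"]).as_matrix(); T[:3,3]=obs["tool_pos"]; T=T@c["hand_eye"]
    else: T=c["world_from_camera"]
    d=T[:3,:3]@np.array([(px[0]-c["cx"])/f,-(px[1]-c["cy"])/f,-1]); return T[:3,3],d/np.linalg.norm(d)
def onz(name,px,z,obs=None):
    o,d=ray(name,px,obs); return o+d*(z-o[2])/d[2]
def tri(r1,r2):
    A=np.stack([r1[1],-r2[1]],1); s=np.linalg.lstsq(A,r2[0]-r1[0],rcond=None)[0]
    p,q=r1[0]+s[0]*r1[1],r2[0]+s[1]*r2[1]; return (p+q)/2,np.linalg.norm(p-q)
def blob(img,lo,hi,box):
    h=cv2.cvtColor(img,cv2.COLOR_RGB2HSV); m=cv2.inRange(h,np.array(lo),np.array(hi)); k=np.zeros_like(m)
    x0,y0,x1,y1=box; k[y0:y1,x0:x1]=m[y0:y1,x0:x1]
    cs=cv2.findContours(k,cv2.RETR_EXTERNAL,cv2.CHAIN_APPROX_NONE)[0]
    return max(cs,key=cv2.contourArea)
def cen(c): m=cv2.moments(c); return np.array([m["m10"],m["m01"]])/m["m00"]
E
python3 - <<'E'
from h import *
S=cv2.imread("pics/scene0.png")[:,:,::-1].copy(); D=cv2.imread("pics/side0.png")[:,:,::-1].copy()
def both(n,lo,hi,b1,b2):
    a,b=blob(S,lo,hi,b1),blob(D,lo,hi,b2); ca,cb=cen(a),cen(b)
    print(n,ca,cb,tri(ray("scene",ca),ray("side",cb)),cv2.contourArea(a),cv2.contourArea(b)); return ca,cb
both("cap",(100,120,40),(130,255,255),(295,150,325,180),(245,120,270,150))
both("handle",(20,120,40),(35,255,255),(420,200,460,265),(228,80,255,125))
a=blob(S,(20,120,160),(35,255,255),(420,200,460,265));print("topface scene",cv2.boundingRect(a))
# pad, tray
for n,I,b in (("scene",S,(385,240,460,300)),("side",D,(210,110,270,150))):
    c=blob(I,(0,0,0),(180,255,50),b); h=cv2.convexHull(c); e=cv2.fitEllipse(h); print("pad",n,e,onz(n,e[0],.012))
for n,I,b in (("scene",S,(135,115,220,165)),("side",D,(220,288,315,375))):
    c=blob(I,(0,0,0),(180,110,140),b); h=cv2.convexHull(c); q=cv2.approxPolyDP(h,8,True)[:,0]; print("tray",n,q,cen(h),onz(n,cen(h),.015)); 
    print([onz(n,p,.03) for p in q])
# label
c=blob(D,(0,0,130),(180,70,255),(274,148,308,185)); h=cv2.convexHull(c);q=cv2.approxPolyDP(h,4,True)[:,0];print("label",q,cen(h),onz("side",cen(h),.046))
up=.028*np.cos(np.radians(52))  # unused tilt check
for p in q: print(p,onz("side",p,.046+.028*np.sin(np.radians(38))*np.sign(cen(h)[1]-p[1])))
c=blob(S,(0,150,40),(8,255,255),(190,205,330,315));h=cv2.convexHull(c);print("red scene hull",cv2.approxPolyDP(h,5,True)[:,0].tolist())
c=blob(D,(0,150,40),(8,255,255),(265,125,365,200));h=cv2.convexHull(c);print("red side hull",cv2.approxPolyDP(h,4,True)[:,0].tolist())
vis=cv2.resize(D[60:220,180:400],None,fx=3.5,fy=3.5,interpolation=cv2.INTER_CUBIC);cv2.imwrite("pics/crop1.png",vis[:,:,::-1])
E
```

```text
cap [308.9305 164.7385] [257.7546 134.6429] (array([0.5292, 0.1215, 0.1433]), np.float64(1.2239369780979343e-05)) 352.5 189.5
handle [434.6422 233.7535] [240.3399 103.6972] (array([0.5078, 0.3588, 0.0989]), np.float64(0.0008812682203589589)) 1267.5 382.0
topface scene (428, 207, 28, 16)
pad scene ((421.4549255371094, 271.2142028808594), (45.324668884277344, 67.52825164794922), 112.4642105102539) [0.5095 0.36   0.012 ]
pad side ((238.15731811523438, 135.3560333251953), (19.123931884765625, 38.32975387573242), 103.1686019897461) [0.4985 0.331  0.012 ]
tray scene [[212 147]
 [167 164]
 [143 135]
 [186 121]] [177.1429 141.9915] [ 0.4997 -0.3323  0.015 ]
[array([ 0.4727, -0.2185,  0.03  ]), array([ 0.6017, -0.2399,  0.03  ]), array([ 0.5525, -0.4125,  0.03  ]), array([ 0.4179, -0.3909,  0.03  ])]
tray side [[234 294]
 [306 299]
 [306 373]
 [223 367]] [266.981  334.1446] [ 0.4934 -0.3458  0.015 ]
[array([ 0.4406, -0.2601,  0.03  ]), array([ 0.5755, -0.2865,  0.03  ]), array([ 0.546 , -0.4376,  0.03  ]), array([ 0.4104, -0.4117,  0.03  ])]
label [[297 153]
 [303 164]
 [286 177]
 [281 164]] [291.4991 164.742 ] [0.6174 0.1259 0.046 ]
[297 153] [0.6351 0.1518 0.0632]
[303 164] [0.6413 0.1026 0.0632]
[286 177] [0.5997 0.0987 0.0288]
[281 164] [0.5868 0.1078 0.0632]
red scene hull [[235, 214], [266, 218], [322, 245], [265, 314], [201, 277], [196, 245]]
red side hull [[340, 135], [357, 163], [352, 187], [280, 195], [269, 163], [303, 138]]
```

View pics/crop1.png

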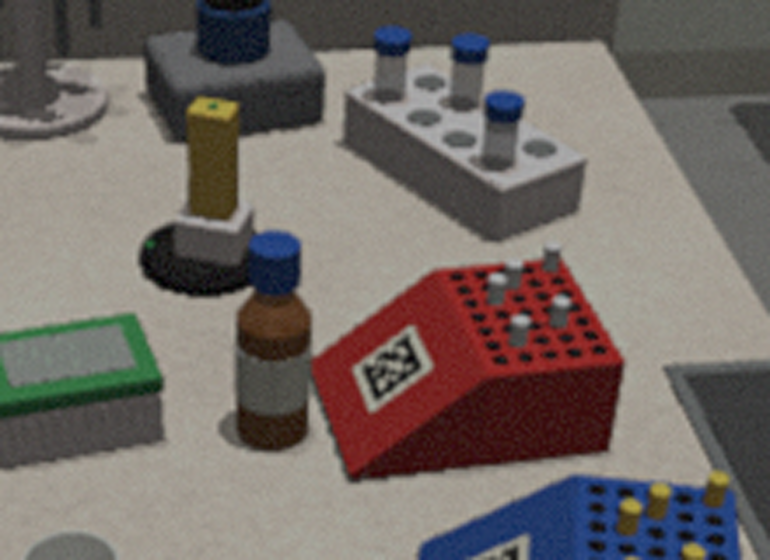

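Emit:
jog_arm:
  steps:
    - [-0.029,-0.0214,0,0,0,0.064,0.085]
    - [-0.058,-0.0428,0,0,0,0.128,0.085]
    - [-0.087,-0.0642,0,0,0,0.192,0.085]
    - [-0.116,-0.0856,0,0,0,0.256,0.085]
    - [-0.145,-0.107,0,0,0,0.32,0.085]
    - [-0.174,-0.1284,0,0,0,0.384,0.085]
    - [-0.203,-0.15,0,0,0,0.448,0.085]
    - [-0.232,-0.171,0,0,0,0.512,0.085]

```text
time: 0.77
tool_pos: [0.3639, 0.3559, 0.4044]
tool_rot: [-1.275, -2.871, 0.001]
wrist_force: [0.2, 0.2, 0.7]
opening: 0.0852
```

```bash
cat >> h.py <<'E'
def delta(p,rot):
    o=manip.get_obs(); Rt=R.from_rotvec(o["tool_rot"]); T=R.from_matrix(rot) if not isinstance(rot,R) else rot
    print("t",round(o["time"],2),"pos",o["tool_pos"],"shift",Rt.inv().apply(np.array(p)-o["tool_pos"]),"turn",(Rt.inv()*T).as_rotvec())
def down(yaw):  # tool down, tool y at heading yaw (deg)
    c,s=np.cos(np.radians(yaw)),np.sin(np.radians(yaw)); return np.array([[-s,c,0],[c,s,0],[0,0,-1]]).T.T
E
python3 -c "
from h import *
delta((.529,.1215,.38),down(13)); print(manip.get_obs()['wrist_force'],R.from_rotvec(manip.get_obs()['tool_rot']).as_matrix())"
```

```text
t 0.77 pos [0.3639 0.3559 0.4044] shift [-0.2846 -0.0346  0.0244] turn [-0.0007  0.      0.5079]
[0.1612 0.2363 0.6515] [[-0.6705  0.7419 -0.0006]
 [ 0.7419  0.6705 -0.0003]
 [ 0.0001 -0.0007 -1.    ]]
```

Emit:
jog_arm:
  steps:
    - [-0.036,-0.0044,0.003,0,0,0.064,0.085]
    - [-0.072,-0.0088,0.006,0,0,0.128,0.085]
    - [-0.108,-0.013,0.009,0,0,0.192,0.085]
    - [-0.144,-0.0175,0.012,0,0,0.256,0.085]
    - [-0.18,-0.022,0.015,0,0,0.32,0.085]
    - [-0.216,-0.0265,0.018,0,0,0.384,0.085]
    - [-0.25,-0.0305,0.021,0,0,0.448,0.085]
    - [-0.2846,-0.0346,0.024,0,0,0.508,0.085]

```text
time: 1.43
tool_pos: [0.5297, 0.1223, 0.3804]
tool_rot: [-1.956, -2.458, 0.0]
wrist_force: [0.9, 0.2, -0.3]
opening: 0.0849
```

Emit:
jog_arm:
  steps:
    - [0,0,0,0,0,0,0.085]
    - [0,0,0,0,0,0,0.085]

```text
time: 1.6
tool_pos: [0.5299, 0.1213, 0.3801]
tool_rot: [1.958, 2.457, -0.003]
wrist_force: [0.1, 0.9, -0.3]
opening: 0.0848
```

```bash
python3 - <<'E'
from h import *
delta((.529,.1215,.299),down(13))
o=manip.get_obs(); W=vision.snapshot("wrist"); cv2.imwrite("pics/w1.png",W[:,:,::-1]); np.save("w1.npy",o,allow_pickle=True)
c=blob(W,(100,120,40),(130,255,255),(100,0,512,384)); print(cen(c),cv2.minEnclosingCircle(c),onz("wrist",cen(c),.158,o))
E
```

```text
t 1.6 pos [0.5299 0.1213 0.3801] shift [ 0.0005 -0.0008  0.0811] turn [-0.0012  0.0012 -0.002 ]
[253.2261 212.4594] ((252.63003540039062, 211.9395294189453), 32.23719024658203) [0.527  0.1245 0.158 ]
```

View pics/w1.png

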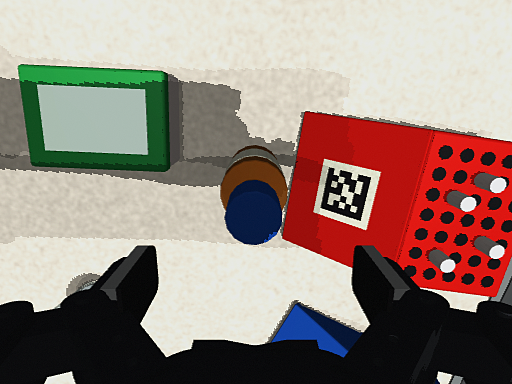

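The wrist view shows the cap at (253,212) between the fingers, the red label at (347,193), and the tip box at the left. I'm descending onto the cap.

Emit:
jog_arm:
  steps:
    - [0.001,-0.001,0.02,0,0,0,0.085]
    - [0.002,-0.0015,0.04,0,0,0,0.085]
    - [0.002,-0.0015,0.06,0,0,0,0.085]
    - [0.002,-0.0015,0.075,0,0,0,0.085]
    - [0.002,-0.0015,0.085,0,0,0,0.085]
    - [0.002,-0.0015,0.085,0,0,0,0.04]
    - [0.002,-0.0015,0.085,0,0,0,0.03]
    - [0.002,-0.0015,0.085,0,0,0,0.02]
  grip_force: 50

```text
time: 2.32
tool_pos: [0.5275, 0.126, 0.2967]
tool_rot: [1.95, 2.462, 0.002]
wrist_force: [-0.1, -0.3, 1.1]
opening: 0.0513
```

Emit:
jog_arm:
  steps:
    - [0,0,0,0,0,0,0.02]
    - [0,0,0,0,0,0,0.02]
    - [0,0,0,0,0,0,0.02]
    - [0,0,0,0,0,0,0.02]

```text
time: 2.65
tool_pos: [0.5277, 0.1256, 0.297]
tool_rot: [1.951, 2.461, 0.003]
wrist_force: [-1.4, 1.2, 7.1]
opening: 0.0347
```

```bash
python3 - <<'E'
from h import *
print(manip.get_obs())
o=np.load("w1.npy",allow_pickle=True).item(); W=cv2.imread("pics/w1.png")[:,:,::-1].copy()
c=blob(W,(0,0,110),(180,90,255),(306,150,390,238)); h=cv2.convexHull(c)
p=cv2.minAreaRect(h); bx=cv2.boxPoints(p); print("rect",p[0],p[1],bx)
q=cv2.approxPolyDP(h,8,True)[:,0].astype(float); print(q)
if len(q)!=4: q=bx
ctr=onz("wrist",cen(h),.046,o)
yaw=np.radians(-5)
for it in range(6):
    n=np.array([-np.sin(np.radians(38))*np.cos(yaw),-np.sin(np.radians(38))*np.sin(yaw),np.cos(np.radians(38))])
    P=[]
    for px in q:
        s,d=ray("wrist",px,o); P.append(s+d*((ctr-s)@n)/(d@n))
    P=np.array(P); k=np.argsort(P[:,2]); lo,hi=P[k[:2]],P[k[2:]]; ctr=P.mean(0); ctr=onz("wrist",cen(h),.046,o)
    u=hi.mean(0)-lo.mean(0); a1=np.arctan2(u[1],u[0])
    v=[x[0]-x[1] if x[0][1]>x[1][1] else x[1]-x[0] for x in (lo,hi)]; a2=[np.arctan2(-w[0],w[1]) for w in v]
    yaw=(a1+np.mean(a2))/2
print("ctr",ctr,P.mean(0),"yaw",np.degrees([yaw,a1,*a2]),"sizes",np.linalg.norm(u),[np.linalg.norm(w) for w in v])
r=blob(W,(0,150,40),(8,255,255),(270,100,512,300)); hr=cv2.approxPolyDP(cv2.convexHull(r),6,True)[:,0]; print([ (x.tolist(),onz("wrist",x,0,o)) for x in hr])
E
```

```text
{'time': 2.65, 'joint_pos': array([-0.688 ,  0.3034,  0.4768,  1.7659, -0.1547,  1.1069,  0.0695]), 'joint_velocities': array([ 0.0003, -0.0003, -0.0008, -0.0002,  0.0001,  0.0004, -0.0011]), 'joint_torque': array([  0.257 , -46.0008,   5.4045, -31.4757,   0.1066,  -0.4066,
        -0.01  ]), 'tool_pos': array([0.5277, 0.1256, 0.297 ]), 'tool_rot': array([1.9512, 2.4611, 0.0033]), 'wrist_force': array([-1.4015,  1.1529,  7.1429]), 'wrist_torque': array([0.0587, 0.215 , 0.0024]), 'opening': 0.03472352547903877}
rect (344.85296630859375, 193.58824157714844) (57.72347640991211, 59.90629577636719) [[309.5883 215.6471]
 [324.1177 157.5294]
 [380.1177 171.5294]
 [365.5883 229.6471]]
[[324. 159.]
 [380. 172.]
 [365. 229.]
 [313. 211.]]
ctr [0.6168 0.1274 0.046 ] [0.6153 0.1265 0.0448] yaw [4.3482 4.5481 4.2072 4.0897] sizes 0.05542305906728458 [np.float64(0.05456593871323031), np.float64(0.05490468760381224)]
[([304, 113], array([0.5648, 0.1904, 0.    ])), ([511, 142], array([0.7856, 0.2106, 0.    ])), ([511, 256], array([0.8417, 0.0885, 0.    ])), ([496, 295], array([0.8459, 0.0369, 0.    ])), ([421, 287], array([0.7542, 0.0268, 0.    ])), ([284, 239], array([0.5793, 0.0499, 0.    ]))]
```

Emit:
jog_arm:
  steps:
    - [0,0,-0.01,0,0,0,0.02]
    - [0,0,-0.025,0,0,0,0.02]
    - [0,0,-0.042,0,0,0,0.02]
    - [0,0,-0.06,0,0,0,0.02]
    - [0,0,-0.08,0,0,0,0.02]
    - [0,0,-0.1,0,0,0,0.02]
    - [0,0,-0.11,0,0,0,0.02]
    - [0,0,-0.115,0,0,0,0.02]

```text
time: 3.32
tool_pos: [0.5275, 0.1253, 0.4127]
tool_rot: [1.951, 2.46, 0.004]
wrist_force: [-0.0, -0.4, -2.0]
opening: 0.0348
```

```bash
python3 - <<'E'
from h import *
o=manip.get_obs(); print(o["wrist_force"],o["opening"],o["joint_pos"])
delta((.495,-.34,.41),down(-34.5))
for b,n in (((185,210,216,250),"side"),): print("beaker",onz("side",(200,238),0))
E
```

```text
[-0.0445 -0.3546 -2.0395] 0.03480175401563265 [-0.7112  0.2079  0.4953  1.6075 -0.1012  1.349   0.0269]
t 3.32 pos [0.5275 0.1253 0.4127] shift [-0.4456 -0.1376  0.0021] turn [ 0.0023 -0.0015  0.8319]
beaker [ 0.3788 -0.0691 -0.    ]
```

Emit:
jog_arm:
  steps:
    - [-0.012,-0.004,0,0,0,0.025,0.02]
    - [-0.035,-0.011,0,0,0,0.07,0.02]
    - [-0.065,-0.02,0,0,0,0.125,0.02]
    - [-0.095,-0.0295,0,0,0,0.18,0.02]
    - [-0.125,-0.0385,0,0,0,0.235,0.02]
    - [-0.155,-0.048,0,0,0,0.29,0.02]
    - [-0.185,-0.057,0,0,0,0.345,0.02]
    - [-0.215,-0.066,0,0,0,0.4,0.02]

```text
time: 3.98
tool_pos: [0.5104, -0.1025, 0.4094]
tool_rot: [-2.408, -2.016, 0.003]
wrist_force: [1.5, -0.4, -2.3]
opening: 0.0348
```

```bash
python3 - <<'E'
from h import *
o=manip.get_obs(); print(o["wrist_force"],o["opening"],o["joint_pos"])
delta((.495,-.34,.41),down(-34.5))
E
```

```text
[ 1.4973 -0.3996 -2.3248] 0.03477755799277303 [-0.4683  0.1735  0.6935  1.6717 -0.1129  1.3395  0.0669]
t 3.98 pos [ 0.5104 -0.1025  0.4094] shift [-0.2365  0.0267 -0.0005] turn [-0.002   0.001   0.4251]
```

Emit:
jog_arm:
  steps:
    - [-0.032,0.0035,0,0,0,0.058,0.02]
    - [-0.064,0.007,0,0,0,0.115,0.02]
    - [-0.098,0.011,0,0,0,0.175,0.02]
    - [-0.132,0.015,0,0,0,0.235,0.02]
    - [-0.165,0.0185,0,0,0,0.295,0.02]
    - [-0.196,0.022,0,0,0,0.35,0.02]
    - [-0.222,0.025,0,0,0,0.4,0.02]
    - [-0.236,0.0265,0,0,0,0.425,0.02]

```text
time: 4.65
tool_pos: [0.4946, -0.3412, 0.4095]
tool_rot: [-2.783, -1.457, 0.005]
wrist_force: [-0.6, -0.4, -2.1]
opening: 0.0349
```

Emit:
jog_arm:
  steps:
    - [0,0,0,0,0,0,0.02]
    - [0,0,0,0,0,0,0.02]
    - [0,0,0,0,0,0,0.02]

```text
time: 4.9
tool_pos: [0.4975, -0.3361, 0.4098]
tool_rot: [-2.774, -1.47, 0.001]
wrist_force: [0.5, 0.6, -2.0]
opening: 0.0347
```

```bash
python3 - <<'E'
from h import *
o=manip.get_obs(); print(o["wrist_force"],o["opening"])
delta((.495,-.34,.30),down(-34.5))
W=vision.snapshot("wrist"); D=vision.snapshot("side")
c=blob(W,(0,0,0),(180,255,120),(0,0,512,330))
cv2.imwrite("pics/w2.png",np.hstack([W,D])[:,:,::-1])
cv2.imwrite("pics/w2v.png",cv2.resize(np.hstack([W,D[:,130:420]])[:,:,::-1],(800,383)))
E
```

```text
[ 0.4843  0.6112 -1.9965] 0.03469573790540806
t 4.9 pos [ 0.4975 -0.3361  0.4098] shift [-0.0046  0.0003  0.1098] turn [-0.0018  0.0001  0.006 ]
```

View pics/w2v.png

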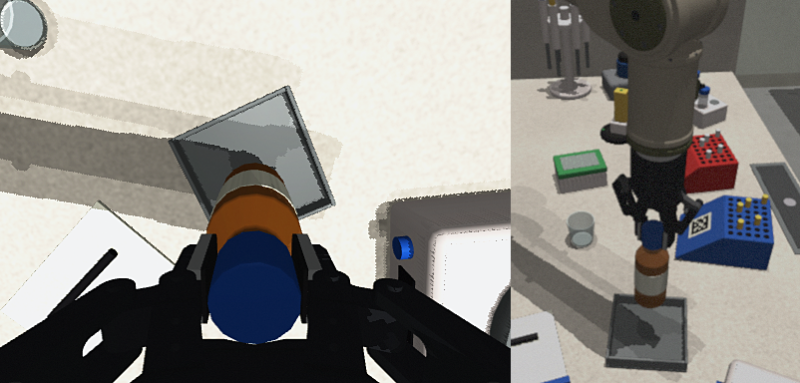

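The wrist view shows the tray around (250,170) under the held bottle; the side view agrees. The margin is 38 mm each way, so I'm lowering.

```bash
python3 - <<'E'
from h import *
o=manip.get_obs(); print([onz("wrist",p,.03,o) for p in ((168,139),(333,200),(250.5,169.5))])
E
```

```text
[array([ 0.4396, -0.2563,  0.03  ]), array([ 0.5501, -0.4115,  0.03  ]), array([ 0.4935, -0.332 ,  0.03  ])]
```

Emit:
jog_arm:
  steps:
    - [0,0,0.015,0,0,0,0.02]
    - [0,0,0.032,0,0,0,0.02]
    - [0,0,0.05,0,0,0,0.02]
    - [0,0,0.067,0,0,0,0.02]
    - [0,0,0.082,0,0,0,0.02]
    - [0,0,0.092,0,0,0,0.02]
    - [0,0,0.098,0,0,0,0.02]
    - [0,0,0.102,0,0,0,0.02]

```text
time: 5.67
tool_pos: [0.4984, -0.3354, 0.3082]
tool_rot: [-2.774, -1.474, 0.0]
wrist_force: [0.1, 0.0, -1.2]
opening: 0.0348
```

Emit:
jog_arm:
  steps:
    - [0,0,0.002,0,0,0,0.02]
    - [0,0,0.003,0,0,0,0.02]
    - [0,0,0.004,0,0,0,0.02]
    - [0,0,0.005,0,0,0,0.02]
    - [0,0,0.005,0,0,0,0.02]

```text
time: 6.08
tool_pos: [0.4983, -0.3361, 0.304]
tool_rot: [2.775, 1.472, 0.0]
wrist_force: [-0.3, 0.4, -2.0]
opening: 0.035
```

Emit:
jog_arm:
  steps:
    - [0,0,0.001,0,0,0,0.02]
    - [0,0,0.0015,0,0,0,0.02]
    - [0,0,0.002,0,0,0,0.02]
    - [0,0,0.002,0,0,0,0.02]

```text
time: 6.42
tool_pos: [0.4982, -0.3361, 0.3021]
tool_rot: [2.775, 1.472, 0.0]
wrist_force: [-1.2, 1.1, 2.8]
opening: 0.0349
```

Contact. Releasing.

Emit:
jog_arm:
  steps:
    - [0,0,0,0,0,0,0.038]
    - [0,0,0,0,0,0,0.045]
    - [0,0,0,0,0,0,0.06]
    - [0,0,0,0,0,0,0.085]
    - [0,0,0,0,0,0,0.085]
    - [0,0,0,0,0,0,0.085]
    - [0,0,0,0,0,0,0.085]
    - [0,0,0,0,0,0,0.085]

```text
time: 7.08
tool_pos: [0.4982, -0.336, 0.3017]
tool_rot: [-2.775, -1.473, 0.0]
wrist_force: [0.8, 0.5, 0.1]
opening: 0.0852
```

Emit:
jog_arm:
  steps:
    - [0,0,-0.01,0,0,0,0.085]
    - [0,0,-0.025,0,0,0,0.085]
    - [0,0,-0.045,0,0,0,0.085]
    - [0,0,-0.065,0,0,0,0.085]
    - [0,0,-0.085,0,0,0,0.085]
    - [0,0,-0.1,0,0,0,0.085]
    - [0,0,-0.11,0,0,0,0.085]
    - [0,0,-0.11,0,0,0,0.085]

```text
time: 7.75
tool_pos: [0.4983, -0.3366, 0.4145]
tool_rot: [2.772, 1.471, 0.003]
wrist_force: [1.0, -0.2, 0.0]
opening: 0.085
```

```bash
python3 - <<'E'
from h import *
o=manip.get_obs();W=vision.snapshot("wrist"); cv2.imwrite("pics/w3.png",W[:,:,::-1])
c=blob(W,(100,120,40),(130,255,255),(150,100,340,384)); print("cap",cen(c),onz("wrist",cen(c),.165,o))
S=vision.snapshot("scene"); cv2.imwrite("pics/s3.png",S[:,:,::-1])
# scanner yaw from top face & head in first scene image: head/handle edges
S0=cv2.imread("pics/scene0.png")[:,:,::-1].copy()
c=blob(S0,(20,100,20),(38,255,255),(420,200,460,265)); print(cv2.approxPolyDP(cv2.convexHull(c),2,True)[:,0].tolist())
cv2.imwrite("pics/crop3.png",np.hstack([cv2.resize(S0[195:305,380:465],(425,550),interpolation=cv2.INTER_CUBIC),cv2.resize(S[100:210,130:215],(375,550))])[:,:,::-1])
delta((.32,.0,.42),down(0))
E
```

```text
cap [252.2257 206.4719] [ 0.4962 -0.3369  0.165 ]
[[443, 207], [455, 217], [439, 257], [423, 263], [420, 260], [420, 233], [426, 215]]
t 7.85 pos [ 0.4982 -0.336   0.4116] shift [ 0.1784 -0.3359 -0.0085] turn [ 0.0001 -0.0001 -0.5949]
```

View pics/crop3.png

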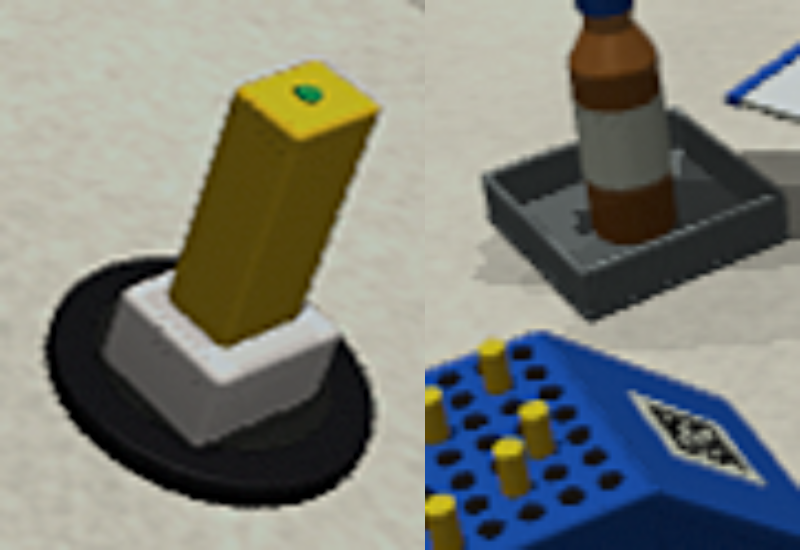

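The bottle stands upright in the tray. In the crop the scanner's top corners are at about (428,214), (443.6,207), (456,216.6) and (440,223) in full-image pixels.

```bash
python3 - <<'E'
from h import *
q=[onz("scene",p,.142) for p in ((428,214),(443.6,207),(456,216.6),(440,223))]
print(np.mean(q,0))
for i in range(4):
    e=q[(i+1)%4]-q[i]; print(np.linalg.norm(e),np.degrees(np.arctan2(e[1],e[0])))
delta((.506,.02,.45),down(0))
delta((.506,.358,.45),down(35))
E
```

```text
[0.5116 0.3603 0.142 ]
0.03542178429552398 160.46273994272468
0.025564101020668258 63.797520231950735
0.0336918883156752 -22.59213609790788
0.023625757487758792 -112.42293204931475
t 7.85 pos [ 0.4982 -0.336   0.4116] shift [ 0.2992 -0.193  -0.0384] turn [ 0.0001 -0.0001 -0.5949]
t 7.85 pos [ 0.4982 -0.336   0.4116] shift [ 0.5791 -0.3825 -0.0384] turn [ 0.0001 -0.     -1.2058]
```

Emit:
jog_arm:
  steps:
    - [0.02,-0.013,0,0,0,-0.07,0.085]
    - [0.045,-0.03,0,0,0,-0.145,0.085]
    - [0.072,-0.048,0,0,0,-0.22,0.085]
    - [0.1,-0.066,0,0,0,-0.295,0.085]
    - [0.128,-0.084,0,0,0,-0.37,0.085]
    - [0.156,-0.103,0,0,0,-0.445,0.085]
    - [0.184,-0.121,0,0,0,-0.52,0.085]
    - [0.212,-0.14,0,0,0,-0.595,0.085]

```text
time: 8.52
tool_pos: [0.5005, -0.0801, 0.4105]
tool_rot: [-2.216, -2.225, 0.002]
wrist_force: [-0.1, -0.2, -0.4]
opening: 0.0853
```

```bash
python3 - <<'E'
from h import *
delta((.507,.358,.42),down(68))
E
```

```text
t 8.52 pos [ 0.5005 -0.0801  0.4105] shift [ 0.4381  0.0082 -0.0096] turn [-0.0017 -0.001  -1.1827]
```

Emit:
jog_arm:
  steps:
    - [0.029,0.0005,0,0,0,-0.078,0.085]
    - [0.058,0.001,0,0,0,-0.156,0.085]
    - [0.087,0.0015,0,0,0,-0.234,0.085]
    - [0.116,0.002,0,0,0,-0.312,0.085]
    - [0.145,0.0025,0,0,0,-0.39,0.085]
    - [0.174,0.003,0,0,0,-0.468,0.085]
    - [0.203,0.0035,0,0,0,-0.546,0.085]
    - [0.232,0.004,0,0,0,-0.624,0.085]

```text
time: 9.18
tool_pos: [0.5045, 0.1516, 0.4103]
tool_rot: [-1.426, -2.798, 0.003]
wrist_force: [0.6, 0.7, 0.2]
opening: 0.0853
```

```bash
python3 - <<'E'
from h import *
delta((.507,.358,.42),down(68))
E
```

```text
t 9.18 pos [0.5045 0.1516 0.4103] shift [ 0.1656  0.1233 -0.0099] turn [-0.0021 -0.0013 -0.5586]
```

```bash
python3 - <<'E'
from h import *
o=manip.get_obs();W=vision.snapshot("wrist"); cv2.imwrite("pics/w4.png",W[:,:,::-1]); np.save("w4.npy",o,allow_pickle=True)
E
```

Emit:
jog_arm:
  steps:
    - [0.023,0.017,-0.001,0,0,-0.075,0.085]
    - [0.046,0.034,-0.002,0,0,-0.15,0.085]
    - [0.069,0.051,-0.003,0,0,-0.225,0.085]
    - [0.092,0.068,-0.004,0,0,-0.3,0.085]
    - [0.115,0.085,-0.005,0,0,-0.375,0.085]
    - [0.135,0.101,-0.006,0,0,-0.45,0.085]
    - [0.155,0.115,-0.008,0,0,-0.52,0.085]
    - [0.1656,0.123,-0.01,0,0,-0.5586,0.085]

```text
time: 9.9
tool_pos: [0.5069, 0.3596, 0.4195]
tool_rot: [-0.594, -3.082, 0.002]
wrist_force: [0.2, 0.1, -0.9]
opening: 0.085
```

Emit:
jog_arm:
  steps:
    - [0,0,0,0,0,0,0.085]
    - [0,0,0,0,0,0,0.085]
    - [0,0,0,0,0,0,0.085]

```text
time: 10.15
tool_pos: [0.5085, 0.3551, 0.4206]
tool_rot: [-0.61, -3.081, 0.003]
wrist_force: [-0.4, -0.9, -0.1]
opening: 0.0847
```

```bash
python3 - <<'E'
from h import *
o=manip.get_obs();W=vision.snapshot("wrist"); cv2.imwrite("pics/w5.png",W[:,:,::-1]); np.save("w5.npy",o,allow_pickle=True)
delta((.507,.358,.42),down(68))
cv2.imwrite("pics/w45.png",np.vstack([cv2.imread("pics/w4.png"),W[:,:,::-1]])[:, :]) 
cv2.imwrite("pics/w45.png",cv2.resize(np.hstack([cv2.imread("pics/w4.png"),W[:,:,::-1]]),(800,300)))
c=blob(W,(20,120,120),(35,255,255),(0,0,512,384)); print(cv2.minAreaRect(c),onz("wrist",cen(c),.142,o))
E
```

```text
t 10.2 pos [0.5086 0.3548 0.421 ] shift [0.0027 0.0024 0.001 ] turn [-0.0015 -0.0001 -0.0072]
((257.5, 204.0), (16.0, 33.0), 90.0) [0.5172 0.3541 0.142 ]
```

View pics/w45.png

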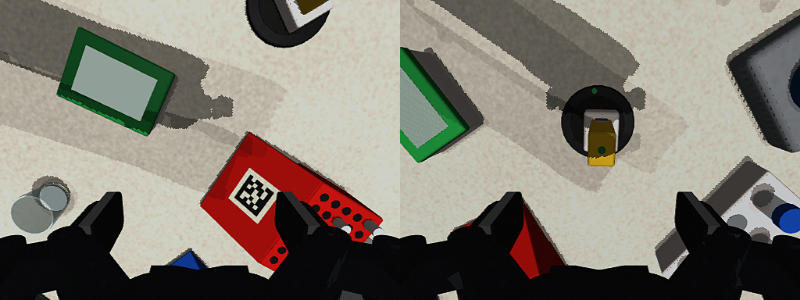

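In w4 (left) the red label is clear at about (325,250). In w5 (right) the scanner is aligned with the jaws: the green LED at the middle of its top is near (258,192), and the pad is near (254,155).

```bash
python3 - <<'E'
from h import *
o=np.load("w5.npy",allow_pickle=True).item(); W=cv2.imread("pics/w5.png")[:,:,::-1].copy()
try:
    c=blob(W,(42,80,30),(85,255,255),(235,165,285,215)); e=cv2.boundingRect(c); px=(e[0]+e[2]/2-.5,e[1]+e[3]/2-.5); print("LED",e,onz("wrist",px,.142,o))
except Exception as x: print(x)
c=blob(W,(18,120,30),(38,255,255),(220,130,300,230)); print("yellow",cv2.boundingRect(c),cv2.approxPolyDP(cv2.convexHull(c),3,True)[:,0].tolist())
c=blob(W,(0,0,0),(180,255,45),(195,100,310,205)); h=cv2.convexHull(c); e=cv2.fitEllipse(h); print("pad",e,onz("wrist",e[0],.012,o))
o=np.load("w4.npy",allow_pickle=True).item(); W=cv2.imread("pics/w4.png")[:,:,::-1].copy()
c=blob(W,(0,0,100),(180,95,255),(285,208,368,288)); h=cv2.convexHull(c); print("lab",cv2.minAreaRect(h)); ctr=onz("wrist",cen(h),.046,o); print(ctr)
for eps in (8,10,6,12):
    q=cv2.approxPolyDP(h,eps,True)[:,0].astype(float)
    if len(q)==4: break
print(q.tolist())
yaw=np.radians(4)
for it in range(6):
    n=np.array([-np.sin(np.radians(38))*np.cos(yaw),-np.sin(np.radians(38))*np.sin(yaw),np.cos(np.radians(38))])
    P=np.array([s+d*((ctr-s)@n)/(d@n) for s,d in (ray("wrist",px,o) for px in q)])
    k=np.argsort(P[:,2]); lo,hi=P[k[:2]],P[k[2:]]
    u=hi.mean(0)-lo.mean(0); a1=np.arctan2(u[1],u[0])
    v=[x[0]-x[1] if x[0][1]>x[1][1] else x[1]-x[0] for x in (lo,hi)]; a2=[np.arctan2(-w[0],w[1]) for w in v]
    yaw=(a1+np.mean(a2))/2
print(P.mean(0),np.degrees([yaw,a1,*a2]),np.linalg.norm(u),[np.linalg.norm(w) for w in v])
E
```

```text
LED (253, 187, 10, 10) [0.5059 0.3577 0.142 ]
yellow (240, 153, 36, 60) [[268, 153], [275, 170], [273, 212], [242, 211], [244, 155]]
pad ((252.7190399169922, 155.1488494873047), (93.01815795898438, 93.51345825195312), 111.60308074951172) [0.4951 0.3569 0.012 ]
lab ((324.19952392578125, 250.15228271484375), (51.67183303833008, 50.793209075927734), 37.34934997558594)
[0.6166 0.1278 0.046 ]
[[319.0, 215.0], [358.0, 244.0], [330.0, 285.0], [292.0, 253.0]]
[0.6153 0.1274 0.0449] [5.924  6.1235 4.5398 6.9093] 0.05418499275747053 [np.float64(0.05528644064150023), np.float64(0.054617600614540775)]
```

Emit:
jog_arm:
  steps:
    - [0.003,0.002,0.02,0,0,-0.007,0.085]
    - [0.003,0.002,0.05,0,0,-0.007,0.085]
    - [0.003,0.002,0.08,0,0,-0.007,0.085]
    - [0.003,0.002,0.11,0,0,-0.007,0.085]
    - [0.003,0.002,0.135,0,0,-0.007,0.085]
    - [0.003,0.002,0.15,0,0,-0.007,0.085]
    - [0.003,0.002,0.158,0,0,-0.007,0.085]
    - [0.003,0.002,0.16,0,0,-0.007,0.085]
  grip_force: 40

```text
time: 10.87
tool_pos: [0.506, 0.358, 0.2602]
tool_rot: [-0.598, -3.083, 0.004]
wrist_force: [-0.2, -0.3, -0.9]
opening: 0.0852
```

Emit:
jog_arm:
  steps:
    - [0,0,0,0,0,0,0.06]
    - [0,0,0,0,0,0,0.045]
    - [0,0,0,0,0,0,0.035]
    - [0,0,0,0,0,0,0.03]
    - [0,0,0,0,0,0,0.02]
    - [0,0,0,0,0,0,0.015]
    - [0,0,0,0,0,0,0.015]
    - [0,0,0,0,0,0,0.015]

```text
time: 11.53
tool_pos: [0.5064, 0.3593, 0.2627]
tool_rot: [0.595, 3.084, 0.001]
wrist_force: [-2.0, -2.4, 6.2]
opening: 0.0279
```

```bash
python3 - <<'E'
from h import *
o=manip.get_obs(); print(o); np.save("grasp.npy",o,allow_pickle=True)
E
```

```text
{'time': 11.5333, 'joint_pos': array([-0.8524,  0.4815,  0.2481,  1.5742, -0.1279,  1.1007,  0.6161]), 'joint_velocities': array([-0.0004,  0.0002,  0.0003,  0.0013, -0.0002, -0.0003,  0.0002]), 'joint_torque': array([ -0.273 , -60.4198,   4.4885, -32.2139,  -0.1838,  -0.7402,
        -0.049 ]), 'tool_pos': array([0.5064, 0.3593, 0.2627]), 'tool_rot': array([0.595 , 3.0839, 0.0015]), 'wrist_force': array([-1.9676, -2.4332,  6.2472]), 'wrist_torque': array([-0.3905,  0.3058,  0.0483]), 'opening': 0.02791596430886946}
```

Emit:
jog_arm:
  steps:
    - [0,0,-0.01,0,0,0,0.015]
    - [0,0,-0.025,0,0,0,0.015]
    - [0,0,-0.045,0,0,0,0.015]
    - [0,0,-0.065,0,0,0,0.015]
    - [0,0,-0.085,0,0,0,0.015]
    - [0,0,-0.105,0,0,0,0.015]
    - [0,0,-0.12,0,0,0,0.015]
    - [0,0,-0.125,0,0,0,0.015]

```text
time: 12.2
tool_pos: [0.5064, 0.3595, 0.3899]
tool_rot: [0.595, 3.082, 0.005]
wrist_force: [-0.0, 0.6, -1.9]
opening: 0.0279
```

```bash
python3 - <<'E'
from h import *
S=vision.snapshot("scene"); D=vision.snapshot("side"); cv2.imwrite("pics/s6.png",S[:,:,::-1]); cv2.imwrite("pics/d6.png",D[:,:,::-1])
for n,I,b in (("scene",S,(380,240,465,305)),("side",D,(210,110,275,152))):
    c=blob(I,(0,0,0),(180,255,55),b); e=cv2.fitEllipse(cv2.convexHull(c)); print(n,e,cv2.boundingRect(c),onz(n,e[0],.006))
yaw=np.radians(5.2); s,c=np.sin(np.radians(38)),np.cos(np.radians(38))
L=np.array([.6166,.1276,.046]); n=np.array([-s*np.cos(yaw),-s*np.sin(yaw),c])
tz=-n
d0=down(50)
for roll in (16,40,60,68):
    y0=np.array([np.cos(np.radians(roll)),np.sin(np.radians(roll)),0]); 
    # tilt the down(roll) frame minimally so z=-n
    ax=np.cross([0,0,-1],tz); T=R.from_rotvec(ax/np.linalg.norm(ax)*np.radians(38))*R.from_matrix(down(roll))
    print(roll); delta(L+n*(.06+.2507+.06),T); delta(L+n*(.3107),T); print("target",L+n*.3107)
o=manip.get_obs(); print(o["joint_pos"],o["opening"],o["wrist_force"])
E
```

```text
scene ((421.6490173339844, 270.95318603515625), (45.94727325439453, 68.16914367675781), 112.3632583618164) (389, 246, 66, 50) [0.5024 0.3589 0.006 ]
side ((237.59658813476562, 133.15249633789062), (22.073453903198242, 37.30127716064453), 90.02640533447266) (220, 123, 37, 22) [0.4987 0.3526 0.006 ]
16
t 12.3 pos [0.5063 0.3594 0.3878] shift [ 0.0147 -0.2779  0.0492] turn [-0.5467 -0.4116  0.8756]
t 12.3 pos [0.5063 0.3594 0.3878] shift [-0.0182 -0.2612  0.0965] turn [-0.5467 -0.4116  0.8756]
target [0.4261 0.1103 0.2908]
40
t 12.3 pos [0.5063 0.3594 0.3878] shift [ 0.0147 -0.2779  0.0492] turn [-0.4385 -0.5041  0.4729]
t 12.3 pos [0.5063 0.3594 0.3878] shift [-0.0182 -0.2612  0.0965] turn [-0.4385 -0.5041  0.4729]
target [0.4261 0.1103 0.2908]
60
t 12.3 pos [0.5063 0.3594 0.3878] shift [ 0.0147 -0.2779  0.0492] turn [-0.3413 -0.5675  0.1368]
t 12.3 pos [0.5063 0.3594 0.3878] shift [-0.0182 -0.2612  0.0965] turn [-0.3413 -0.5675  0.1368]
target [0.4261 0.1103 0.2908]
68
t 12.3 pos [0.5063 0.3594 0.3878] shift [ 0.0147 -0.2779  0.0492] turn [-0.3006 -0.5894  0.0023]
t 12.3 pos [0.5063 0.3594 0.3878] shift [-0.0182 -0.2612  0.0965] turn [-0.3006 -0.5894  0.0023]
target [0.4261 0.1103 0.2908]
[-0.864   0.3858  0.2667  1.4204 -0.1021  1.347   0.5961] 0.027452635576087427 [ 0.3266 -0.4346 -2.417 ]
```

Emit:
jog_arm:
  steps:
    - [-0.001,-0.018,0,-0.023,-0.039,0.009,0.015]
    - [-0.003,-0.048,0,-0.062,-0.103,0.025,0.015]
    - [-0.006,-0.085,0,-0.111,-0.185,0.045,0.015]
    - [-0.009,-0.122,-0.001,-0.16,-0.265,0.064,0.015]
    - [-0.012,-0.159,-0.001,-0.208,-0.346,0.083,0.015]
    - [-0.014,-0.196,-0.001,-0.256,-0.426,0.103,0.015]
    - [-0.017,-0.231,-0.002,-0.302,-0.502,0.121,0.015]
    - [-0.019,-0.261,-0.002,-0.341,-0.567,0.137,0.015]
  grip_force: 60

```text
time: 12.97
tool_pos: [0.4274, 0.1151, 0.3868]
tool_rot: [0.648, 2.44, 0.29]
wrist_force: [0.2, -1.4, -2.6]
opening: 0.0275
```

```bash
cat >> h.py <<'E'
def scanpose(out=.3107,roll=60,L=(.6166,.1276,.046),yaw=5.2):
    y=np.radians(yaw); s,c=np.sin(np.radians(38)),np.cos(np.radians(38)); n=np.array([-s*np.cos(y),-s*np.sin(y),c])
    ax=np.cross([0,0,-1],-n); T=R.from_rotvec(ax/np.linalg.norm(ax)*np.radians(38))*R.from_matrix(down(roll)); return np.array(L)+n*out,T
E
python3 - <<'E'
from h import *
p,T=scanpose(); delta(p,T); delta(p+[0,0,.05],T); o=manip.get_obs(); print(o["joint_pos"],o["opening"],o["wrist_force"])
E
```

```text
t 12.97 pos [0.4274 0.1151 0.3868] shift [ 0.0453 -0.0377  0.0759] turn [-0.0114 -0.0191  0.0036]
t 12.97 pos [0.4274 0.1151 0.3868] shift [ 0.0209 -0.0205  0.0358] turn [-0.0114 -0.0191  0.0036]
[-0.7005 -0.2458  0.2435  2.1581  0.4466  0.6554  0.3279] 0.02749665541131511 [ 0.2341 -1.3775 -2.6339]
```

Emit:
jog_arm:
  steps:
    - [0.007,-0.006,0.012,-0.004,-0.006,0.001,0.015]
    - [0.014,-0.012,0.024,-0.008,-0.012,0.002,0.015]
    - [0.021,-0.019,0.036,-0.011,-0.019,0.003,0.015]
    - [0.021,-0.019,0.036,-0.011,-0.019,0.003,0.015]

```text
time: 13.3
tool_pos: [0.427, 0.1126, 0.3384]
tool_rot: [0.649, 2.426, 0.29]
wrist_force: [-0.9, 0.1, -3.5]
opening: 0.0277
```

```bash
python3 - <<'E'
from h import *
p,T=scanpose(); delta(p,T); o=manip.get_obs(); print(o["joint_pos"],o["opening"],o["wrist_force"])
E
```

```text
t 13.3 pos [0.427  0.1126 0.3384] shift [ 0.0231 -0.0189  0.0371] turn [-0.0077 -0.0056  0.0015]
[-0.6624 -0.193   0.2243  2.2384  0.5171  0.5206  0.242 ] 0.0276592262118241 [-0.8522  0.0674 -3.534 ]
```

Emit:
jog_arm:
  steps:
    - [0.006,-0.005,0.01,-0.002,-0.001,0,0.015]
    - [0.011,-0.009,0.02,-0.004,-0.003,0.001,0.015]
    - [0.017,-0.014,0.03,-0.006,-0.004,0.001,0.015]
    - [0.021,-0.017,0.036,-0.007,-0.005,0.001,0.015]
    - [0.023,-0.019,0.039,-0.008,-0.006,0.001,0.015]
    - [0.023,-0.019,0.039,-0.008,-0.006,0.001,0.015]

```text
time: 13.8
tool_pos: [0.4291, 0.1118, 0.2929]
tool_rot: [0.644, 2.414, 0.302]
wrist_force: [-0.6, -0.5, -2.1]
opening: 0.0274
```

```bash
python3 - <<'E'
from h import *
p,T=scanpose(.3077); delta(p,T); o=manip.get_obs(); print(o["joint_pos"],o["opening"],o["wrist_force"])
W=vision.snapshot("wrist"); D=vision.snapshot("side"); S=vision.snapshot("scene")
for n,i in zip("WDS",(W,D,S)): cv2.imwrite(f"pics/scan_{n}.png",i[:,:,::-1])
v=np.hstack([cv2.resize(D[90:230,200:370],(395,326),interpolation=cv2.INTER_CUBIC),cv2.resize(W,(400,326))]); cv2.imwrite("pics/scan_v.png",v[:,:,::-1])
E
```

```text
t 13.8 pos [0.4291 0.1118 0.2929] shift [ 0.0023 -0.0031  0.0027] turn [0.0049 0.003  0.001 ]
[-0.6174 -0.1185  0.1995  2.2999  0.6242  0.3788  0.1207] 0.02743868957240937 [-0.6156 -0.524  -2.1224]
```

View pics/scan_v.png

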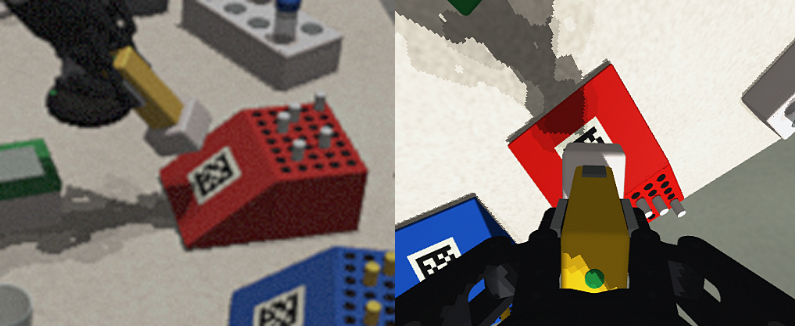

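The side view shows the scanner facing the label square-on. The wrist view shows the label directly behind the head. I'll trim a few millimetres and then hold.

Emit:
jog_arm:
  steps:
    - [0.001,-0.0015,0.001,0.002,0.002,0,0.015]
    - [0.002,-0.003,0.0025,0.005,0.003,0.001,0.015]
    - [0.002,-0.003,0.0025,0.005,0.003,0.001,0.015]
    - [0.002,-0.003,0.0025,0.005,0.003,0.001,0.015]
    - [0.002,-0.003,0.0025,0.005,0.003,0.001,0.015]
    - [0.002,-0.003,0.0025,0.005,0.003,0.001,0.015]

```text
time: 14.45
tool_pos: [0.4286, 0.1105, 0.29]
tool_rot: [0.648, 2.415, 0.3]
wrist_force: [-0.1, -0.1, -1.6]
opening: 0.0276
```

```bash
python3 - <<'E'
from h import *
p,T=scanpose(.3077); delta(p,T); o=manip.get_obs(); Rt=R.from_rotvec(o["tool_rot"]); z=Rt.apply([0,0,1]); print(o["joint_pos"],"aim",o["tool_pos"]+z*.3107,"tilt",np.degrees(np.arccos(-z[2])),np.degrees(np.arctan2(z[1],z[0])))
E
```

```text
t 14.45 pos [0.4286 0.1105 0.29  ] shift [ 0.0013 -0.0009  0.0008] turn [ 0.0023  0.0016 -0.0011]
[-0.6124 -0.1148  0.1978  2.3036  0.6266  0.3738  0.117 ] aim [0.6198 0.1281 0.0457] tilt 38.152158462214 5.2855419739995
```

Emit:
jog_arm:
  steps:
    - [0,0,0,0,0,0,0.015]
    - [0,0,0,0,0,0,0.015]
    - [0,0,0,0,0,0,0.015]
    - [0,0,0,0,0,0,0.015]
    - [0,0,0,0,0,0,0.015]
    - [0,0,0,0,0,0,0.015]
    - [0,0,0,0,0,0,0.015]
    - [0,0,0,0,0,0,0.015]

```text
time: 15.12
tool_pos: [0.4286, 0.1104, 0.2899]
tool_rot: [0.648, 2.415, 0.3]
wrist_force: [-0.3, -0.1, -2.7]
opening: 0.0275
```

Emit:
jog_arm:
  steps:
    - [0,0,0,0,0,0,0.015]
    - [0,0,0,0,0,0,0.015]
    - [0,0,0,0,0,0,0.015]
    - [0,0,0,0,0,0,0.015]
    - [0,0,0,0,0,0,0.015]
    - [0,0,0,0,0,0,0.015]
    - [0,0,0,0,0,0,0.015]
    - [0,0,0,0,0,0,0.015]

```text
time: 15.78
tool_pos: [0.4286, 0.1105, 0.2899]
tool_rot: [0.648, 2.415, 0.3]
wrist_force: [0.0, -0.0, -1.9]
opening: 0.0275
```

Emit:
jog_arm:
  steps:
    - [0,0,0,0,0,0,0.015]
    - [0,0,0,0,0,0,0.015]
    - [0,0,0,0,0,0,0.015]
    - [0,0,0,0,0,0,0.015]
    - [0,0,0,0,0,0,0.015]
    - [0,0,0,0,0,0,0.015]
    - [0,0,0,0,0,0,0.015]
    - [0,0,0,0,0,0,0.015]

```text
time: 16.45
tool_pos: [0.4286, 0.1104, 0.2899]
tool_rot: [0.648, 2.415, 0.3]
wrist_force: [-0.1, -0.1, -1.5]
opening: 0.0275
```

Emit:
jog_arm:
  steps:
    - [0,0,0,0,0,0,0.015]
    - [0,0,0,0,0,0,0.015]
    - [0,0,0,0,0,0,0.015]
    - [0,0,0,0,0,0,0.015]
    - [0,0,0,0,0,0,0.015]
    - [0,0,0,0,0,0,0.015]
    - [0,0,0,0,0,0,0.015]
    - [0,0,0,0,0,0,0.015]

```text
time: 17.12
tool_pos: [0.4286, 0.1104, 0.2899]
tool_rot: [0.648, 2.415, 0.3]
wrist_force: [0.0, 0.2, -2.0]
opening: 0.0275
```

```bash
python3 - <<'E'
from h import *
p,T=scanpose(.3077); delta(p+[0,0,.095],T); delta((.5,.357,.40),down(68))
E
```

```text
t 17.12 pos [0.4286 0.1104 0.2899] shift [-0.0467  0.0332 -0.074 ] turn [ 0.0021  0.0015 -0.0011]
t 17.12 pos [0.4286 0.1104 0.2899] shift [ 0.0225  0.2769 -0.0287] turn [ 0.3461  0.5692 -0.1352]
```

Held still for 2.7 s. Going back up and over to the pad.

Emit:
jog_arm:
  steps:
    - [-0.006,0.004,-0.01,0,0,0,0.015]
    - [-0.012,0.009,-0.02,0,0,0,0.015]
    - [-0.019,0.013,-0.03,0,0,0,0.015]
    - [-0.026,0.018,-0.041,0,0,0,0.015]
    - [-0.033,0.023,-0.052,0,0,0,0.015]
    - [-0.039,0.028,-0.062,0,0,0,0.015]
    - [-0.044,0.031,-0.07,0,0,0,0.015]
    - [-0.046,0.033,-0.073,0,0,0,0.015]

```text
time: 17.78
tool_pos: [0.4282, 0.1108, 0.3839]
tool_rot: [0.648, 2.414, 0.302]
wrist_force: [0.2, 0.1, -2.4]
opening: 0.0277
```

```bash
python3 - <<'E'
from h import *
delta((.5,.357,.40),down(68)); print(manip.get_obs()["joint_pos"])
E
```

```text
t 17.78 pos [0.4282 0.1108 0.3839] shift [0.0695 0.2431 0.0459] turn [ 0.348   0.5705 -0.1352]
[-0.6188 -0.2437  0.182   2.1735  0.4425  0.6107  0.3314]
```

Emit:
jog_arm:
  steps:
    - [0.006,0.02,0.004,0.028,0.046,-0.011,0.015]
    - [0.014,0.05,0.0095,0.072,0.118,-0.028,0.015]
    - [0.024,0.085,0.016,0.122,0.2,-0.047,0.015]
    - [0.034,0.12,0.0225,0.172,0.282,-0.067,0.015]
    - [0.044,0.155,0.029,0.222,0.364,-0.086,0.015]
    - [0.054,0.19,0.036,0.272,0.446,-0.106,0.015]
    - [0.063,0.222,0.042,0.318,0.52,-0.123,0.015]
    - [0.0695,0.243,0.046,0.348,0.5705,-0.135,0.015]

```text
time: 18.45
tool_pos: [0.5002, 0.3605, 0.3965]
tool_rot: [-0.593, -3.078, 0.004]
wrist_force: [-0.2, 0.8, -2.4]
opening: 0.0272
```

Emit:
jog_arm:
  steps:
    - [0,0,0,0,0,0,0.015]
    - [0,0,0,0,0,0,0.015]
    - [0,0,0,0,0,0,0.015]

```text
time: 18.7
tool_pos: [0.5004, 0.3561, 0.3968]
tool_rot: [-0.602, -3.082, 0.004]
wrist_force: [0.6, -0.3, -1.5]
opening: 0.0276
```

```bash
python3 - <<'E'
from h import *
delta((.5,.357,.27),down(68)); o=manip.get_obs(); W=vision.snapshot("wrist"); cv2.imwrite("pics/w8.png",W[:,:,::-1])
c=blob(W,(0,0,0),(180,255,45),(195,90,310,205)); e=cv2.fitEllipse(cv2.convexHull(c)); print("pad",e,cv2.boundingRect(c),onz("wrist",e[0],.010,o))
c=blob(W,(42,80,30),(85,255,255),(200,200,310,384)); e=cv2.boundingRect(c); print("LED",e,onz("wrist",(e[0]+e[2]/2-.5,e[1]+e[3]/2-.5),o["tool_pos"][2]-.1207,o),o["tool_pos"])
E
```

```text
t 18.7 pos [0.5004 0.3561 0.3968] shift [0.0006 0.001  0.1268] turn [-0.0029 -0.0008 -0.0016]
pad ((254.92059326171875, 165.36282348632812), (97.79399108886719, 98.5913314819336), 93.13452911376953) (206, 117, 99, 78) [0.4952 0.3569 0.01  ]
LED (243, 317, 25, 23) [0.5008 0.3555 0.2761] [0.5004 0.3561 0.3968]
```

View pics/w8.png

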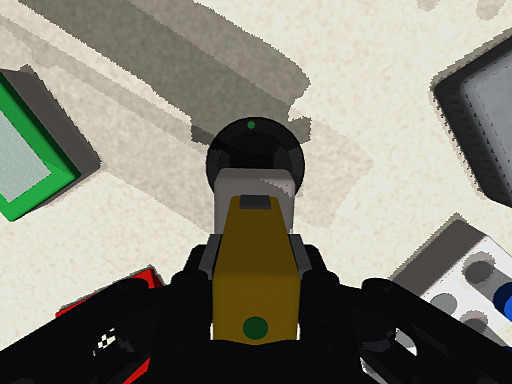

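The pad (255,165) is under the held scanner. Three views put the pad's x at 0.495 to 0.502, so I'm using (0.498, 0.357).

Emit:
jog_arm:
  steps:
    - [0.0025,0,0.02,0,0,0,0.015]
    - [0.0025,0,0.045,0,0,0,0.015]
    - [0.0025,0,0.07,0,0,0,0.015]
    - [0.0025,0,0.092,0,0,0,0.015]
    - [0.0025,0,0.11,0,0,0,0.015]
    - [0.0025,0,0.121,0,0,0,0.015]
    - [0.0025,0,0.127,0,0,0,0.015]
    - [0.0025,0,0.13,0,0,0,0.015]

```text
time: 19.42
tool_pos: [0.4974, 0.357, 0.2679]
tool_rot: [-0.601, -3.082, 0.002]
wrist_force: [-0.1, 0.5, -1.3]
opening: 0.027
```

Emit:
jog_arm:
  steps:
    - [0,0,0,0,0,0,0.015]
    - [0,0,0.001,0,0,0,0.015]
    - [0,0,0.002,0,0,0,0.015]
    - [0,0,0.002,0,0,0,0.015]

```text
time: 19.75
tool_pos: [0.4976, 0.3578, 0.2666]
tool_rot: [-0.6, -3.083, 0.0]
wrist_force: [0.3, -0.5, -2.3]
opening: 0.0276
```

```bash
python3 -c "
from h import *
delta((.498,.357,.2627),down(68)); print(manip.get_obs()['wrist_force'])"
```

```text
t 19.75 pos [0.4976 0.3578 0.2666] shift [-0.0007 -0.0006  0.0039] turn [-0.0005 -0.0008 -0.0005]
[ 0.2921 -0.5443 -2.2557]
```

Emit:
jog_arm:
  steps:
    - [0,0,0.001,0,0,0,0.015]
    - [0,0,0.002,0,0,0,0.015]
    - [0,0,0.003,0,0,0,0.015]
    - [0,0,0.0035,0,0,0,0.015]
    - [0,0,0.0035,0,0,0,0.015]

```text
time: 20.17
tool_pos: [0.4975, 0.3577, 0.2629]
tool_rot: [-0.6, -3.082, 0.002]
wrist_force: [-2.3, -2.1, 3.0]
opening: 0.0277
```

Contact; open and retreat.

Emit:
jog_arm:
  steps:
    - [0,0,0,0,0,0,0.03]
    - [0,0,0,0,0,0,0.04]
    - [0,0,0,0,0,0,0.055]
    - [0,0,0,0,0,0,0.085]
    - [0,0,0,0,0,0,0.085]
    - [0,0,0,0,0,0,0.085]
    - [0,0,0,0,0,0,0.085]
    - [0,0,0,0,0,0,0.085]

```text
time: 20.83
tool_pos: [0.4974, 0.3576, 0.2624]
tool_rot: [-0.6, -3.082, 0.002]
wrist_force: [0.3, -0.2, 0.1]
opening: 0.085
```

Emit:
jog_arm:
  steps:
    - [0,0,-0.01,0,0,0,0.085]
    - [0,0,-0.03,0,0,0,0.085]
    - [0,0,-0.055,0,0,0,0.085]
    - [0,0,-0.08,0,0,0,0.085]
    - [0,0,-0.105,0,0,0,0.085]
    - [0,0,-0.13,0,0,0,0.085]
    - [0,0,-0.15,0,0,0,0.085]
    - [0,0,-0.155,0,0,0,0.085]

```text
time: 21.5
tool_pos: [0.4981, 0.3579, 0.4226]
tool_rot: [0.6, 3.081, 0.006]
wrist_force: [0.3, 0.4, 0.5]
opening: 0.085
```

Emit:
jog_arm:
  steps:
    - [0,0,0,0,0,0,0.085]
    - [0,0,0,0,0,0,0.085]
    - [0,0,0,0,0,0,0.085]

```text
time: 21.75
tool_pos: [0.4975, 0.3576, 0.4159]
tool_rot: [-0.599, -3.081, 0.005]
wrist_force: [-0.2, 0.3, -0.7]
opening: 0.0852
```

```bash
python3 - <<'E'
from h import *
o=manip.get_obs(); print(o["time"],o["wrist_force"]); W=vision.snapshot("wrist");S=vision.snapshot("scene");D=vision.snapshot("side")
c=blob(W,(42,80,30),(85,255,255),(200,165,310,260)); e=cv2.boundingRect(c); print("LED",e,onz("wrist",(e[0]+e[2]/2-.5,e[1]+e[3]/2-.5),.142,o))
cv2.imwrite("pics/fin.png",np.hstack([S[90:320,130:480],D[60:290,180:410],cv2.resize(W[80:260,170:340],(217,230))])[:,:,::-1])
E
```

```text
21.75 [-0.2428  0.3    -0.6763]
LED (250, 194, 10, 10) [0.4973 0.3562 0.142 ]
```

View pics/fin.png

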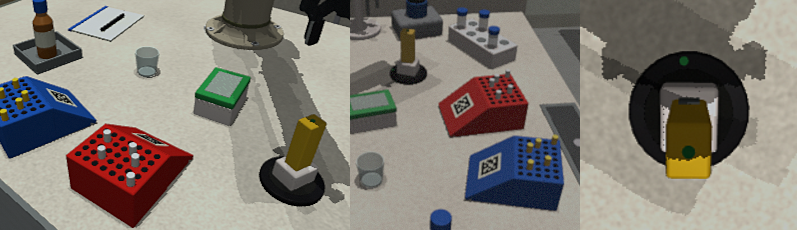

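The final view shows the scanner upright on the pad, the bottle upright in the tray, and the beaker and tip box apparently unmoved.

```bash
python3 -c "
from h import *
print(manip.hand_in())"
```

```text
the job is handed in; nothing more can be done
None
```

I finished the job and handed it in at about 22 s on the robot clock. `hand_in` gives no verdict.

- **Bottle:** I gripped it by the cap and set it down in the tray at about (0.497, −0.337). The pictures show it upright.
- **Scan:** I held the scanner square to the red label for about 2.7 s. The window was about 58 mm away and the line of sight about 2–3 mm from the label's measured centre. The tilt was 38.2° against the nominal 38°, and the hold pose drifted by about 0.1 mm. I aimed slightly inside 6 cm because joints 2 and 4 were near their limits in that area.
- **Scanner return:** It stands upright on the pad at about (0.497, 0.357) with the gripper open and clear. The beaker and tip box look unmoved, but I did not measure them again.

**Disagreements:**
- The three views put the pad's centre at x = 0.495, 0.499 and 0.502. I placed the scanner for 0.498, so it could be a few millimetres off the middle.
- The rack's yaw came out between 4° and 7° depending on the edge used. I used 5.2°, so the squareness could be off by about a degree.
- A rough estimate of the label position from the rack's front edge put it about 7 mm farther in x than the direct measurements. I used the direct ones, which agreed between the wrist and side cameras.

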